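Show where the stray punch belongs

ROBOT

A 7-joint arm with a two-finger parallel gripper is mounted at the origin on a cart in front of the work surface, level with it; the furniture and walls round the work are solid. World frame = base frame: x ahead of the robot, y to its left, z up, the work surface at z = 0. Lengths are in m, angles in rad, forces in N, time in s.
With the tool pointing down it reaches from about 0.4 to 0.875 m from the base axis. Payload 19.3 kg.
Tool frame: the origin (TCP) lies midway between the tips of the shut fingers; the grasp point (between the pads) lies 19 mm behind it (bot.tcp_to_grasp is the distance from the TCP to the grasp point, in m); z points along the fingers, y is the direction in which the jaws open and shut (so a half turn about z gives the same grasp; the last joint's range is limited). The gripper opens to 85 mm and grips with 20 to 120 N. Pads are 22 mm wide; open, the fingers measure 114 mm over their backs; the gripper's body (76 mm by 85 mm) begins 54 mm behind the grasp point. The pads swing forward as they close: fully open they stand 13 mm farther back than shut.
Start: joints at [-1.413, 0.521, -0.036, 1.599, 0.021, 1.021, -0.113], TCP at [0.141, 0.609, 0.231] pointing down, gripper open.
Joint ranges: [-2.91, 2.91], [-0.3, 2.13], [-1.5, 1.42], [0.17, 2.43], [-1.26, 4.41], [0.16, 1.93], [-2.52, 2.52]. Speed limits (rad/s): [1.89, 1.89, 2.39, 2.39, 3.01, 3.01, 3.01].

INTERFACE

Orientations are given as [roll, pitch, yaw] about the fixed x, y, z axes, in that order (R = Rz(yaw) Ry(pitch) Rx(roll)).
In Python, from workcell import bot gives the robot as it stands. The module is installed in compiled form; this text tells all that it offers.
- The arm moves only by the tool drive_tool, never from a script. Its argument "series" is a list of rows, each a list of 5 numbers: the opening in per cent of the stroke, from 0 (shut) to 100 (fully open), then the shift along the world's x, y, z in m, then the turn about the world's z in rad. A call has 1 to 12 rows; each row shifts and turns the pose as measured when the row begins; what a row does not reach is not made up. A row lasts 1/10 s, in which the tool goes at most 50 mm and 8.59 degrees, less where a joint would pass 70% of its speed; a pose out of reach is approached as far as the arm can. A call with a gripper value outside its range is refused whole. The fingers move at their own pace and stop on an object; "newtons" is the grip in N (left out, the last holds). Time passes only in rows, so rows that do not move let the fingers close. It gives the time, the measured TCP pose, the force and the opening at its end, in the units of the state.
- bot.observe(): the state, without advancing time (a new reading comes with each control period).
- bot.grab_frame(name): name is "scene" or "top"; returns the picture (384x512x3 uint8, red, green, blue); there is no depth.
- bot.camera_info(name): a dict with "fx", "fy", "cx", "cy" (pixels), "cam_to_world" (4x4, takes a point from camera to world coordinates). Camera axes: x right, y down, z forward; pixel columns grow to the right and rows downward; lengths in m; the calibration is good to about 2 mm. A picture is of the moment at which its call begins. camera_info takes no time and is no camera call.
- bot.job_done(): hands the job in, once; it reports no verdict.
Trained networks look in the newest picture that a camera, given by its name, has taken for a name from the list of things; names that differ only in an ending like _2 or _b are one class to them, and where a whole thing is asked for, a point or a joint stands for the part that bears it (a point fixed in the world has none). Each returns a list of dicts, best first, with "conf" (0 to 1); they miss things now and then, are a little off and sometimes report something else, mostly with a low value. They report only what shows in the picture. A call takes as long as a camera call. They do not tell look-alikes from the thing itself.
- bot.masks_of(camera, target): "mask" (384x512 bool, what is visible of it) and "point" ([column, row] in pixels, amid what is visible of it).
The state is a dict: "clock": time; "qpos": joint angles; "qd": joint speeds; "joint_efforts": joint torques, N m; "position": TCP position; "tool_rot": TCP orientation; "force": force on the tool from outside, world axes, zero at the start; "moment": the same for the moment, N m; "grip_width": finger opening in m.
Only numpy, scipy, OpenCV 4.12 (cv2) and the standard library are available. Lean on these libraries where they do the work, as an engineer would, in place of code of your own. Each camera call takes 0.05 s, during which the arm holds its last target.

TASK

Show a workmate which tool to tidy away and where it goes: point from above at the middle of the steel pin punch lying loose on the raised plywood board, with the fingertips two to four centimetres above it, and stay there for two seconds; then point in the same way at the one empty hole of the wooden punch stand, fingertips two to four centimetres above the mouth of the hole, again for two seconds; finally raise the hand so that the fingertips are at least 25 cm above the bench. Only point: touch and move nothing, and do not point at any other tool or hole on the way (travel high, go straight down and straight up).

Things in the scene. Friction and masses are not known exactly. Their poses are not given: they have to be found in the camera images.
- punch_mid (a point): the loose steel pin punch: a plain steel rod 112 mm long and 16 mm thick, without a handle, the half away from its head tapering to a thin pin; it lies on a low platform with a pale plywood board as its top (320 x 380 mm, top 58 mm above the bench) on the bench, in one of three places in a row with the chisel and the screwdriver. Point at mid-length on its axis, 8 mm above the board (66 mm above the bench); point x runs along the rod towards its thin end
- hole_empty (a point): mouth of the EMPTY hole of the punch stand, 18 mm wide and 68 mm deep: point at its centre, level with the block's top, 98 mm above the bench; z is up. The stand is a dark base board 80 x 262 x 24 mm carrying a row of four pale wooden blocks, each 58 x 58 x 74 mm with one hole in its top, holes 60 mm apart; three hold a punch like the loose one. It does not move when touched; its place, its yaw and which block is the empty one vary
- hole_a (a point): mouth of a hole that is FILLED by a standing punch; point at the centre of the hole, level with the block's top, 98 mm above the bench. z is up. The punch's head stands 44 mm above this point. Which of the four places in the row this hole takes varies.
- hole_b (a point): mouth of a hole that is FILLED by a standing punch; point at the centre of the hole, level with the block's top, 98 mm above the bench. z is up. The punch's head stands 44 mm above this point. Which of the four places in the row this hole takes varies.
- hole_c (a point): mouth of a hole that is FILLED by a standing punch; point at the centre of the hole, level with the block's top, 98 mm above the bench. z is up. The punch's head stands 44 mm above this point. Which of the four places in the row this hole takes varies.
- chisel_mid (a point): wood chisel with a wooden handle, 253 x 40 x 34 mm, lying on the board: the middle of the thing's length and width, 15 mm above the board; point x runs along its length. Leave alone
- driver_mid (a point): screwdriver with a thick handle, 177 mm long, 30 mm high, lying on the board: the middle of the thing's length and width, 15 mm above the board; point x runs at 70 degrees from the shaft, which runs mostly along point y. Leave alone
Not all that is in view belongs to the job. What is shaped like the part that bears punch_mid but blue is not meant.

How it is judged:
On the way, in this order (a step that is already met when the one before it is completed fails the run):
1. the hand points at the loose punch from just above for 1.5 s (horizontal distance between the grasp point and punch_mid below 0.03 m and height (world z) of the grasp point between 0.085 and 0.155 m), for 1.5 s.
2. the hand points at the empty hole from just above for 1.5 s (horizontal distance between the grasp point and hole_empty below 0.024 m and z of the grasp point in the frame of hole_empty between 0.02 and 0.085 m), for 1.5 s.
At the end, for the whole second after the job is handed in: after both pointings the grasp point is more than 0.22 m above the bench, and punch, chisel and screwdriver lie within 8 mm of where they started (height (world z) of the grasp point above 0.22 m and distance of each of punch_mid, chisel_mid, driver_mid from where it was at the start of the episode below 0.008 m); the robot touches nothing.
It fails at once if the robot touches something (more than 0.5 N) (contact force between any of the fingers, the arm and anything else above 0.5 N).
It fails at once if the punch, chisel or screwdriver is moved (not (distance of each of punch_mid, chisel_mid, driver_mid from where it was at the start of the episode below 0.008 m)).
It fails at once if the hand points at a filled hole: grasp point within 20 mm of its axis and less than 100 mm above the block ((horizontal distance between the grasp point and hole_a below 0.02 m and z of the grasp point in the frame of hole_a below 0.1 m) or (horizontal distance between the grasp point and hole_b below 0.02 m and z of the grasp point in the frame of hole_b below 0.1 m) or (horizontal distance between the grasp point and hole_c below 0.02 m and z of the grasp point in the frame of hole_c below 0.1 m)).
It fails at once if the hand points at the chisel or screwdriver: grasp point within 25 mm of its middle and less than 152 mm above the bench ((horizontal distance between the grasp point and chisel_mid below 0.025 m and height (world z) of the grasp point below 0.152 m) or (horizontal distance between the grasp point and driver_mid below 0.025 m and height (world z) of the grasp point below 0.152 m)).
It also fails if it takes over 51 s, if anything falls off the work surface, if the arm or the gripper's body presses on something with over 40 N, if the wrist force passes 120 N, or if a joint passes its speed limit or range.

## Working session

There is one attempt and no reset: what is moved stays moved. The work goes in short steps, Python scripts to look and compute and a tool call to move; the robot and the scene stay as the last step left them, time stands still between calls to the robot, and variables do not carry over. Pictures are saved under pics/ and viewed, and the job is handed in when it is done.

Besides the shell and the picture viewer there is one more tool, called after "Call:" as name(argument=value, ...) on one line, values as JSON. drive_tool: Moves the arm, as the interface text tells. Its arguments: {"type":"object","properties":{"series":{"type":"array","items":{"type":"array","items":{"type":"number"}}},"newtons":{"type":"number"}},"required":["series"]}

```bash
mkdir -p pics; python3 - <<'E'
from workcell import bot
import cv2,numpy as np
s=bot.observe();print(s['clock'],s['position'],s['tool_rot'],s['grip_width'],bot.tcp_to_grasp)
for n in('scene','top'):
    im=bot.grab_frame(n);np.save(f'pics/{n}0.npy',im)
    cv2.imwrite(f'pics/{n}0.png',cv2.resize(im[:,:,::-1],(768,576),interpolation=cv2.INTER_CUBIC))
    c=bot.camera_info(n);print(n,c['fx'],c['cx'],c['cy'],np.round(c['cam_to_world'],3).tolist())
    for t in('punch_mid','hole_empty','hole_a','chisel_mid','driver_mid'):
        try:
            for d in bot.masks_of(n,t):print(t,round(d['conf'],2),d['point'],d['mask'].sum())
        except Exception as e:print(t,e)
E
```

```text
0.0 [0.14112967 0.60851763 0.23071529] [-3.14043837e+00  1.14721841e-04  2.91377414e+00] 0.08552349546113415 0.0187
scene 377.46196029603425 261.27162059202976 192.55955240483317 [[0.876, -0.177, 0.448, 0.025], [-0.481, -0.359, 0.8, -0.78], [0.019, -0.916, -0.4, 0.494], [0.0, 0.0, 0.0, 1.0]]
punch_mid 0.68 [262.3, 272.7] 291
punch_mid 0.47 [245.8, 189.0] 166
hole_empty 0.65 [350.2, 238.1] 1359
hole_a 0.85 [315.1, 198.4] 441
hole_a 0.77 [330.8, 214.8] 715
hole_a 0.6 [324.1, 201.5] 535
chisel_mid 0.94 [203.1, 170.4] 298
driver_mid 0.52 [219.0, 177.8] 265
top 382.04947146308564 255.01271351199136 193.19474259247 [[-0.122, -0.966, 0.227, 0.298], [-0.993, 0.119, -0.028, 0.057], [0.0, -0.229, -0.973, 0.964], [0.0, 0.0, 0.0, 1.0]]
punch_mid 0.7 [354.8, 247.1] 199
punch_mid 0.5 [230.3, 217.3] 234
punch_mid 0.47 [338.7, 157.4] 756
hole_empty 0.75 [359.9, 159.5] 782
hole_a 0.85 [337.0, 157.8] 782
hole_a 0.74 [309.4, 157.2] 734
hole_a 0.7 [288.7, 153.7] 779
chisel_mid 0.96 [134.6, 227.1] 1054
driver_mid 0.69 [179.8, 223.8] 521
```

```bash
ls pics
```

```text
scene0.npy
scene0.png
top0.npy
top0.png
```

View pics/scene0.png

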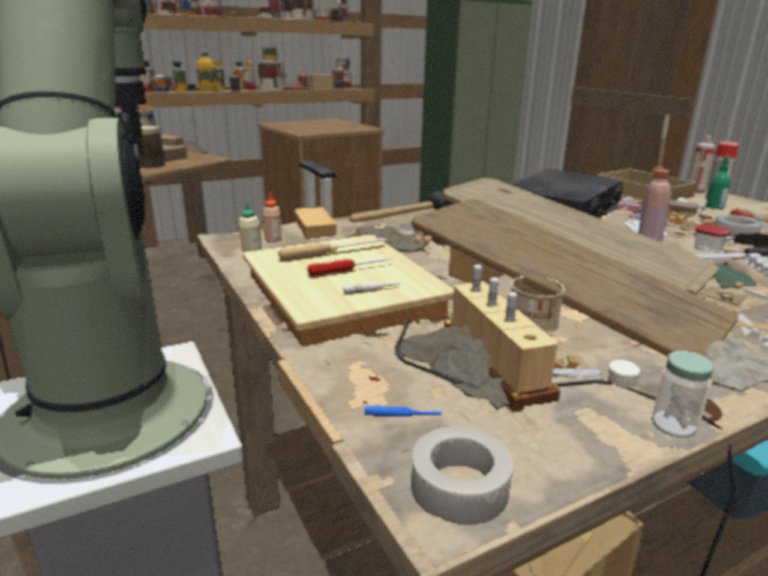

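View pics/top0.png

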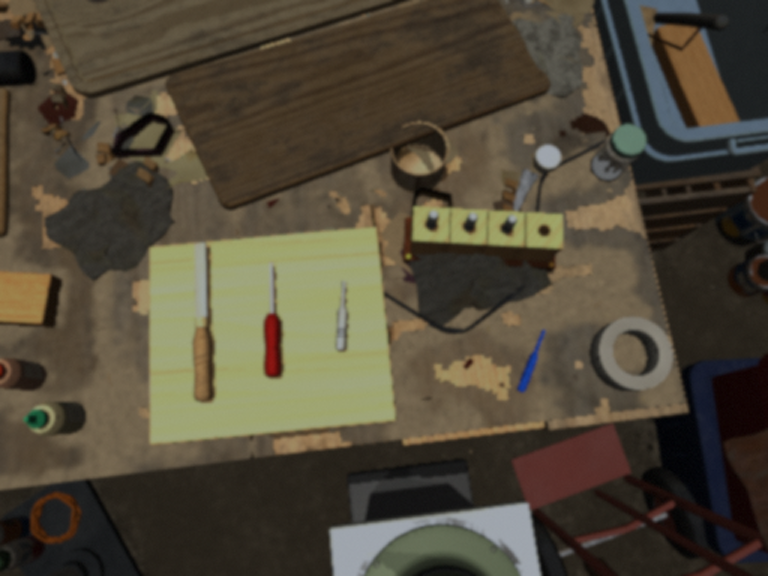

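The top view shows:
- the steel punch on the board at about (228,212) in native pixels
- a blue look-alike on the bench at (355,242), which is not meant
- three filled holes at about (289,147), (314,150) and (340,150)
- an empty hole at the right-hand end at (363,153)
- the chisel at (134,215) and the screwdriver at (181,215)

In the scene view the punch is at about (247,191) and the empty hole at about (354,225). Next I'll measure them and check a close crop.

```bash
cat > h.py <<'E'
from workcell import bot
import numpy as np,cv2
def ray(n,p,z):
    c=bot.camera_info(n);T=np.array(c['cam_to_world'])
    d=T[:3,:3]@np.array([(p[0]-c['cx'])/c['fx'],(p[1]-c['cy'])/c['fy'],1]);o=T[:3,3]
    return o+d*(z-o[2])/d[2]
def proj(n,P):
    c=bot.camera_info(n);T=np.array(c['cam_to_world']);q=T[:3,:3].T@(np.array(P)-T[:3,3])
    return np.array([c['fx']*q[0]/q[2]+c['cx'],c['fy']*q[1]/q[2]+c['cy']])
E
python3 - <<'E'
from h import *
im=np.load('pics/top0.npy');sc=np.load('pics/scene0.npy')
def crop(im,x,y,w,h,k):return cv2.resize(im[y:y+h,x:x+w,::-1],None,fx=k,fy=k,interpolation=cv2.INTER_NEAREST)
a=crop(im,195,180,65,60,6);b=crop(im,265,130,115,60,6)
c=crop(sc,210,170,70,40,6);d=crop(sc,295,170,85,80,6)
for i,m in enumerate([a,b,c,d]):cv2.imwrite(f'pics/c{i}.png',m)
H=max(a.shape[0],c.shape[0])
m=np.zeros((600,800,3),np.uint8);m[:240,:260]=cv2.resize(a,(260,240));m[:240,280:740]=cv2.resize(b,(460,240))
m[260:500,:420]=c;m[260:580,440:780]=cv2.resize(d,(340,320));cv2.imwrite('pics/crops.png',m)
# masks
for d in bot.masks_of('top','punch_mid'):
    if abs(d['point'][0]-229)<8:
        r=cv2.minAreaRect(np.argwhere(d['mask'])[:,::-1].astype(np.float32));print('punch',d['conf'],r,ray('top',r[0],.066),np.ptp([ray('top',p,.066) for p in cv2.boxPoints(r)],axis=0))
for p in [(228.5,188.5),(227,233)]:print('ends',ray('top',p,.066))
print('scene punch',ray('scene',(247,191.5),.066), ray('scene',(229.5,192.5),.066),ray('scene',(266,190.5),.066))
print('hole top',ray('top',(362.7,153.3),.098),'scene',ray('scene',(353.5,224.7),.098))
for p in[(288.7,143),(313.5,146),(339.5,146)]:print('heads',ray('top',p,.142))
for n in('chisel_mid','driver_mid'):
    d=bot.masks_of('top',n)[0];r=cv2.minAreaRect(np.argwhere(d['mask'])[:,::-1].astype(np.float32));print(n,ray('top',r[0],.073))
E
```

```text
punch 0.5 ((228.3135528564453, 211.04281616210938), (6.62241268157959, 44.20198059082031), 3.012787342071533) [0.4714185  0.09911576 0.066     ] [0.10863936 0.03248614 0.        ]
ends [0.5265239  0.09277186 0.066     ]
ends [0.41950398 0.10777774 0.066     ]
scene punch [0.47138202 0.09920422 0.066     ] [0.42392967 0.11471495 0.066     ] [0.52349718 0.08152638 0.066     ]
hole top [ 0.56535269 -0.23572043  0.098     ] scene [ 0.56598458 -0.2358107   0.098     ]
heads [ 0.59671729 -0.05794704  0.142     ]
heads [ 0.58265995 -0.11295497  0.142     ]
heads [ 0.57543558 -0.17170589  0.142     ]
chisel_mid [0.48994644 0.3186057  0.073     ]
driver_mid [0.47771455 0.20935027 0.073     ]
```

View pics/crops.png

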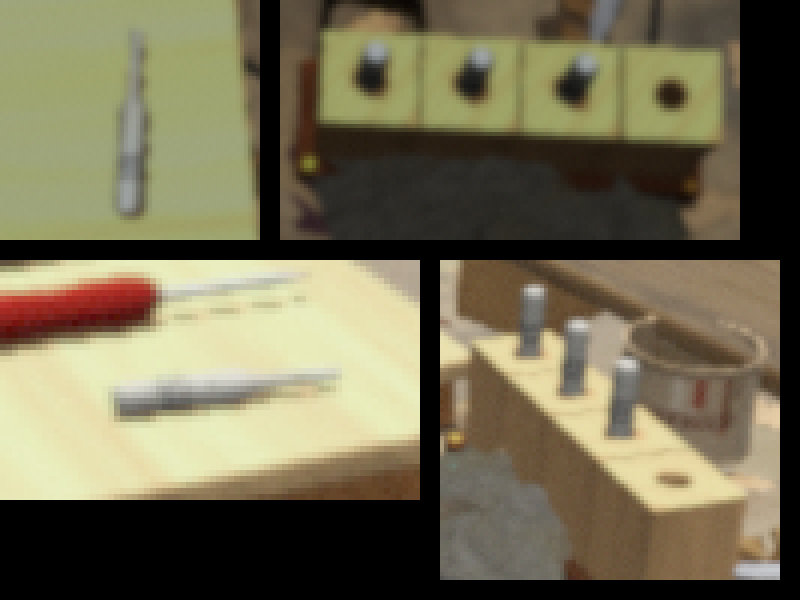

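Both cameras agree within 1 mm:
- **Punch:** middle at (0.472, 0.099), length about 0.11 m.
- **Empty hole:** at (0.565, -0.236), about 60 mm past the last standing punch, as the description says.

I'll shut the fingers, rise, and then travel high.

Call:
drive_tool(series=[[0,0,0,0.03,0],[0,0,0,0.03,0],[0,0.015,-0.02,0.02,0],[0,0.02,-0.03,0,0],[0,0.02,-0.03,0,0],[0,0.02,-0.03,0,0],[0,0.02,-0.03,0,0],[0,0.02,-0.03,0,0],[0,0.02,-0.03,0,0],[0,0.02,-0.03,0,0],[0,0.02,-0.03,0,0],[0,0,0,0,0]])

```text
clock: 1.95
position: [0.3199, 0.3374, 0.3144]
tool_rot: [3.14, 0.0, 2.916]
force: [-1.1, 0.9, -0.7]
grip_width: -0.0002
```

Call:
drive_tool(series=[[0,0.019,-0.03,0,0],[0,0.019,-0.03,0,0],[0,0.019,-0.03,0,0],[0,0.019,-0.03,0,0],[0,0.019,-0.03,0,0],[0,0.019,-0.03,0,0],[0,0.019,-0.03,0,0],[0,0.019,-0.028,0,0],[0,0,0,0,0],[0,0,0,0,0]])

```text
clock: 2.95
position: [0.4761, 0.0914, 0.316]
tool_rot: [3.136, 0.003, 2.918]
force: [-0.6, 0.4, -0.4]
grip_width: -0.0004
```

Call:
drive_tool(series=[[0,-0.004,0.008,0,0],[0,0,0,0,0],[0,0,0,-0.03,0],[0,0,0,-0.03,0],[0,0,0,-0.03,0],[0,0,0,-0.03,0],[0,0,0,-0.02,0],[0,0,0,0,0],[0,0,0,0,0]])

```text
clock: 3.85
position: [0.4689, 0.1091, 0.1733]
tool_rot: [3.131, 0.005, 2.932]
force: [0.6, 0.2, 0.3]
grip_width: -0.0001
```

```bash
python3 - <<'E'
from h import *
s=bot.observe();print(s['clock'],s['position'],np.round(s['qpos'],2))
im=bot.grab_frame('scene');k=cv2.resize(im[120:280,150:420,::-1],None,fx=2.9,fy=2.9,interpolation=cv2.INTER_CUBIC)
t=bot.grab_frame('top');k2=cv2.resize(t[:,:,::-1],(640,480));cv2.imwrite('pics/s1.png',k);cv2.imwrite('pics/t1.png',k2)
E
```

```text
3.85 [0.46887114 0.10911901 0.17330269] [-0.55  0.38  0.26  2.04 -0.16  0.72  1.17]
```

View pics/s1.png

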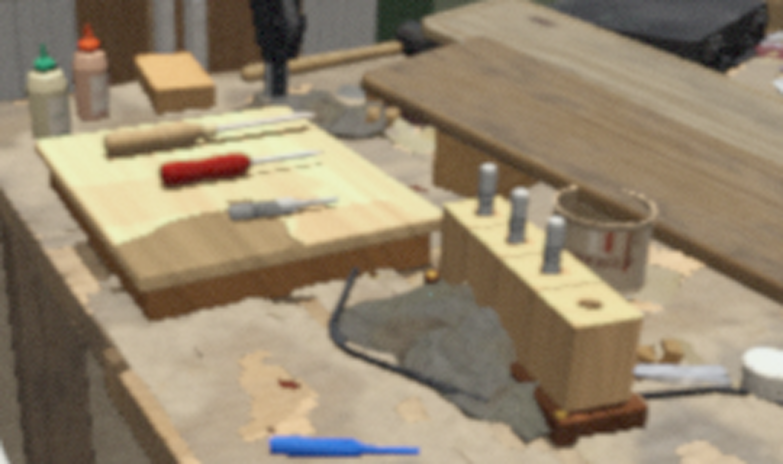

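The fingertips show at about native (246,153), right above the punch. They have drifted 1 cm in y, so I'll correct that before going down.

Call:
drive_tool(series=[[0,0.003,-0.01,0,0],[0,0,0,0,0],[0,0,0,-0.02,0],[0,0,0,-0.02,0],[0,0,0,-0.01,0],[0,0,0,0,0],[0,0,0,0,0]])

```text
clock: 4.65
position: [0.4755, 0.0981, 0.1273]
tool_rot: [3.126, 0.013, 2.93]
force: [0.5, 0.1, 0.1]
grip_width: -0.0
```

```bash
python3 - <<'E'
from h import *
s=bot.observe();print(s['clock'],s['position'],proj('scene',s['position']),proj('scene',[.469,.109,.173]))
im=bot.grab_frame('scene');k=cv2.resize(im[120:220,190:300,::-1],None,fx=5,fy=5,interpolation=cv2.INTER_CUBIC)
t=bot.grab_frame('top');k2=cv2.resize(t[150:270,100:300,::-1],None,fx=4,fy=4);cv2.imwrite('pics/s2.png',k);cv2.imwrite('pics/t2.png',k2)
E
```

```text
4.65 [0.47553398 0.09808319 0.12729456] [248.6011244  171.17426291] [244.77213287 154.68320592]
```

View pics/s2.png

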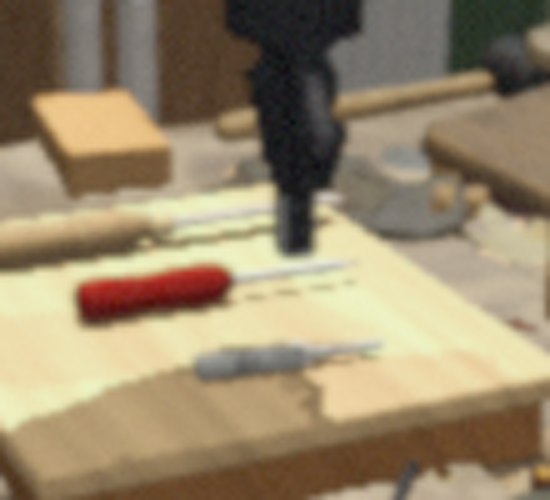

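View pics/t2.png

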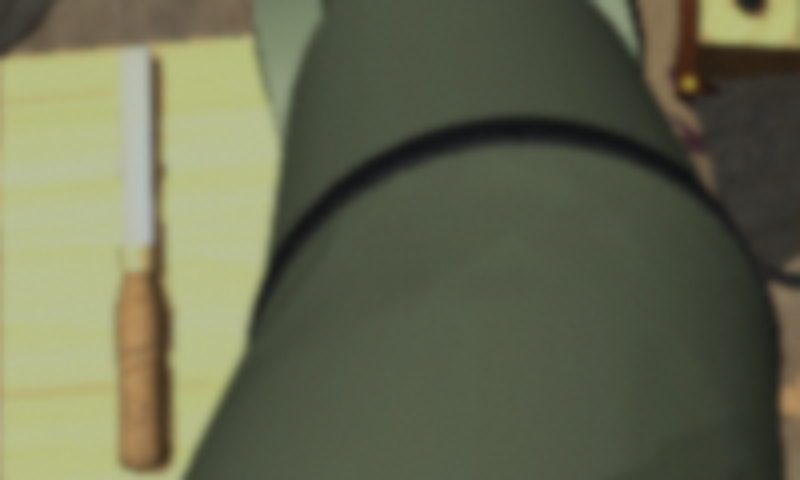

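The fingertips are at (249,170), as predicted from the measured pose. Now down 25 mm, then hold.

Call:
drive_tool(series=[[0,-0.003,0.001,-0.013,0],[0,0,0,-0.012,0],[0,0,0,0,0],[0,0,0,0,0],[0,0,0,0,0]])

```text
clock: 5.25
position: [0.4741, 0.0997, 0.1039]
tool_rot: [3.123, 0.016, 2.93]
force: [-0.4, 0.2, 1.2]
grip_width: 0.0005
```

Call:
drive_tool(series=[[0,0,0,0,0],[0,0,0,0,0],[0,0,0,0,0],[0,0,0,0,0],[0,0,0,0,0],[0,0,0,0,0],[0,0,0,0,0],[0,0,0,0,0],[0,0,0,0,0],[0,0,0,0,0],[0,0,0,0,0],[0,0,0,0,0]])

```text
clock: 6.45
position: [0.4747, 0.0998, 0.1049]
tool_rot: [3.123, 0.018, 2.93]
force: [0.1, 0.4, -0.3]
grip_width: -0.0
```

Call:
drive_tool(series=[[0,0,0,0,0],[0,0,0,0,0],[0,0,0,0,0],[0,0,0,0,0],[0,0,0,0,0],[0,0,0,0,0],[0,0,0,0,0],[0,0,0,0,0],[0,0,0,0,0],[0,0,0,0,0],[0,0,0,0,0],[0,0,0,0,0]])

```text
clock: 7.65
position: [0.4748, 0.0998, 0.105]
tool_rot: [3.123, 0.018, 2.93]
force: [-0.2, -0.5, 0.2]
grip_width: -0.0001
```

Held for over 2.4 s. Now straight up.

Call:
drive_tool(series=[[0,0,0,0.03,0],[0,0,0,0.03,0],[0,0,0,0.03,0],[0,0,0,0.03,0],[0,0,0,0.03,0],[0,0,0,0.03,0],[0,0,0,0.03,0],[0,0,0,0,0],[0,0,0,0,0]])

```text
clock: 8.55
position: [0.4726, 0.0986, 0.3231]
tool_rot: [3.123, 0.016, 2.93]
force: [0.4, 0.2, -1.0]
grip_width: -0.0004
```

Call:
drive_tool(series=[[0,0.009,-0.03,0,0],[0,0.008,-0.03,0,0],[0,0.009,-0.03,0,0],[0,0.008,-0.03,0,0],[0,0.009,-0.03,0,0],[0,0.008,-0.03,0,0],[0,0.009,-0.03,0,0],[0,0.008,-0.03,0,0],[0,0.009,-0.03,0,0],[0,0.008,-0.03,0,0],[0,0,0,0,0],[0,0,0,0,0]])

```text
clock: 9.75
position: [0.5548, -0.2128, 0.3099]
tool_rot: [3.127, -0.0, 2.933]
force: [-0.6, 0.4, -0.4]
grip_width: -0.0
```

Call:
drive_tool(series=[[0,0.011,-0.023,0,0],[0,0,0,0,0],[0,0,0,0,0],[0,0,0,0,0]])

```text
clock: 10.15
position: [0.5655, -0.2329, 0.3073]
tool_rot: [3.126, -0.004, 2.936]
force: [0.0, -1.1, 0.5]
grip_width: 0.0
```

```bash
python3 - <<'E'
from h import *
s=bot.observe();print(s['clock'],s['position'],np.round(s['qpos'],2))
E
```

```text
10.15 [ 0.56547443 -0.23293688  0.30730723] [-0.    0.47  0.45  1.55 -0.23  1.18  1.86]
```

Call:
drive_tool(series=[[0,0,-0.003,-0.02,0],[0,0,0,-0.025,0],[0,0,0,-0.025,0],[0,0,0,-0.02,0],[0,0,0,0,0],[0,0,0,0,0]])

```text
clock: 10.75
position: [0.5656, -0.2307, 0.2158]
tool_rot: [3.124, -0.002, 2.941]
force: [0.3, 0.3, -0.3]
grip_width: 0.0004
```

```bash
python3 - <<'E'
from h import *
s=bot.observe();print(s['clock'],s['position'],proj('scene',s['position']))
im=bot.grab_frame('scene');k=cv2.resize(im[100:260,270:430,::-1],None,fx=3.7,fy=3.7,interpolation=cv2.INTER_CUBIC)
cv2.imwrite('pics/s3.png',k)
E
```

```text
10.75 [ 0.56557315 -0.23069974  0.21578533] [358.2540273  174.20918108]
```

View pics/s3.png

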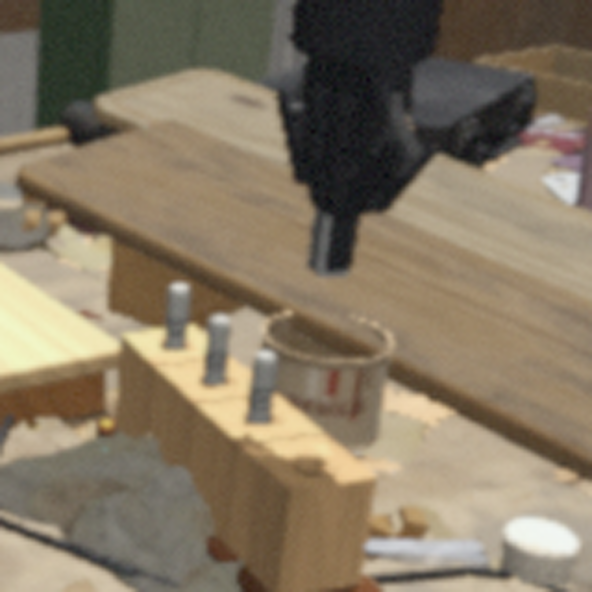

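The fingertips show at (360,173) against a predicted (358,174), above the empty hole. The wider knuckles stay clear of the neighbouring punch. I'll correct y by -5 mm and go down.

Call:
drive_tool(series=[[0,0,-0.006,0,0],[0,0,0,0,0],[0,0,0,-0.02,0],[0,0,-0.001,-0.02,0],[0,0,0,-0.01,0],[0,0,0,0,0],[0,0,0,0,0]])

```text
clock: 11.5
position: [0.568, -0.2395, 0.1703]
tool_rot: [3.124, 0.006, 2.941]
force: [-0.6, 0.3, -0.7]
grip_width: 0.0
```

Call:
drive_tool(series=[[0,-0.002,0.003,-0.013,0],[0,0,0,-0.013,0],[0,0,0,-0.013,0],[0,0,0,0,0],[0,0,0,0,0],[0,0,0,0,0]])

```text
clock: 12.1
position: [0.5662, -0.2363, 0.1291]
tool_rot: [3.124, 0.007, 2.941]
force: [0.2, -0.2, 0.6]
grip_width: -0.0001
```

Fingertips are 31 mm above the mouth and within 1 mm laterally. Hold.

Call:
drive_tool(series=[[0,0,0,0,0],[0,0,0,0,0],[0,0,0,0,0],[0,0,0,0,0],[0,0,0,0,0],[0,0,0,0,0],[0,0,0,0,0],[0,0,0,0,0],[0,0,0,0,0],[0,0,0,0,0],[0,0,0,0,0],[0,0,0,0,0]])

```text
clock: 13.3
position: [0.5669, -0.2366, 0.1304]
tool_rot: [3.125, 0.01, 2.941]
force: [-0.1, 0.6, 0.3]
grip_width: 0.0001
```

Call:
drive_tool(series=[[0,0,0,0,0],[0,0,0,0,0],[0,0,0,0,0],[0,0,0,0,0],[0,0,0,0,0],[0,0,0,0,0],[0,0,0,0,0],[0,0,0,0,0],[0,0,0,0,0],[0,0,0,0,0],[0,0,0,0,0],[0,0,0,0,0]])

```text
clock: 14.5
position: [0.5669, -0.2365, 0.1304]
tool_rot: [3.125, 0.01, 2.941]
force: [0.1, -0.1, 0.2]
grip_width: -0.0001
```

Call:
drive_tool(series=[[0,0,0,0.025,0],[0,0,0,0.03,0],[0,0,0,0.03,0],[0,0,0,0.03,0],[0,0,0,0.03,0],[0,0,0,0.03,0],[0,0,0,0.02,0],[0,0,0,0,0],[0,0,0,0,0],[0,0,0,0,0]])

```text
clock: 15.5
position: [0.5647, -0.236, 0.332]
tool_rot: [3.124, 0.007, 2.941]
force: [-0.3, 0.6, -0.2]
grip_width: 0.0001
```

```bash
python3 - <<'E'
from h import *
s=bot.observe();print(s['clock'],s['position'],s['force'])
im=bot.grab_frame('scene');a=np.load('pics/scene0.npy')
d=np.abs(im[160:215,190:290].astype(int)-a[160:215,190:290]).max(2)
print((d>60).sum())
k=np.vstack([cv2.resize(x[150:250,190:400,::-1],None,fx=2.9,fy=2.9) for x in(a,im)]);cv2.imwrite('pics/s4.png',k)
E
```

```text
15.5 [ 0.56466411 -0.23604671  0.33197367] [-0.33466855  0.5946214  -0.21745809]
0
```

View pics/s4.png

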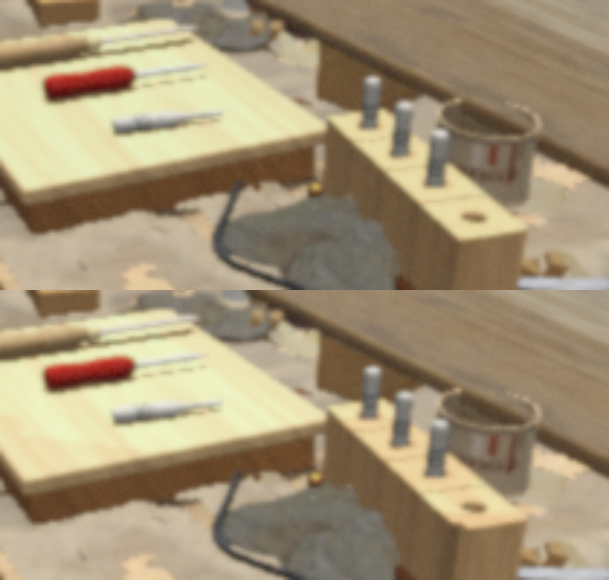

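The before and after pictures match: the punch, the screwdriver, the stand and the part of the chisel in view are where they were. The hand is up at 0.33 m, so I'm handing in.

```bash
python3 -c "
from workcell import bot
print(bot.job_done())"
```

```text
the job is handed in; nothing more can be done
None
```

I did both pointings and handed the job in; the hand-in reports no verdict.

- **Punch:** with the fingers shut, I held for about 2.4 s with the fingertips about 31 mm above the loose steel punch. They were about 3 mm from its measured middle at (0.472, 0.099).
- **Empty hole:** I held for about 2.4 s with the fingertips 31–32 mm above the mouth of the empty end hole at (0.565, -0.236). They were within 2 mm of its centre.
- **Finish:** I raised straight up, leaving the fingertips 0.33 m above the bench. The clock read 15.5 s.

**Checks:**
- The two cameras agreed within 1 mm on both points, and the fingertips appeared within 2 pixels of where the measured pose put them.
- The before and after pictures of the board showed no change.
- Force readings stayed around 1 N. That looked like sensor noise, but it is too coarse to confirm the 0.5 N contact limit.
- No check failed. The arm drifted up to 1 cm during two moves, and I corrected that while still high above the work.

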